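# Balance the electrode holder on the ridge

### The job

Find the balance point of the electrode holder (the long bar with the heavy black head at one end) by laying it flat side down squarely across the middle of the steel ridge so that it stays there level, balanced by itself, and let go of it. Leave the plain bar without a head lying where it is.

Things in the scene. Friction and masses are not known exactly. Their poses are not given: they have to be found in the camera images.
- holder_mid (a point): Electrode holder, loose, 0.3 kg, lying flat: 300 mm long in all, aluminium bar 20 mm wide and high; black head at its +x end (44 long, 40 wide, 36 high). Underside one flat face. Point: middle of the 300 mm, 10 mm above the underside. x along the bar to the head, z up. The heavy head makes it balance 60 mm from this point towards the head (46 mm short of the head).
- crest (a point): Steel ridge, fixed: sloping sides, blunt flat crest 30 mm wide (x) and 100 mm long (y), 60 mm above the bench; dark foot plate 90 by 110 mm. Point: middle of the flat crest, on its top face; y along the crest, x level across it, z up. The holder goes across it, along x, head to either side.
- spare_mid (a point): A plain bar, loose, lying on the bench: the same aluminium square bar, 300 mm long, 20 mm wide and high, without any head. The point lies at its centre, 10 mm above its underside; x runs along it. To be left alone.
Not all that is in view belongs to the job. What is shaped like the part that bears crest but pink or purple is not meant.

How it is judged:
At the end, for the whole second after the job is handed in: The holder rests on the crest, level within 5 degrees, square across it within 15, its middle within 50 mm of the middle of the crest along the crest and 40 to 80 mm from it across (balance point within 20 mm of the centre line); the plain bar is within 30 mm of its start (z of holder_mid in the frame of crest between 0.004 and 0.016 m and angle between holder_mid's own z axis and vertical below 0.09 rad and angle between the x axis of holder_mid and the x axis of crest, either way round below 0.26 rad and y of holder_mid in the frame of crest between -0.05 and 0.05 m and (x of holder_mid in the frame of crest between 0.04 and 0.08 m or x of holder_mid in the frame of crest between -0.08 and -0.04 m) and linear speed of holder below 0.02 m/s and angular speed of holder below 0.1 rad/s and distance of spare_mid from where it was at the start of the episode below 0.03 m); the robot touches nothing.
It fails at once if the plain bar is moved more than 30 mm (distance of spare_mid from where it was at the start of the episode above 0.03 m).
It also fails if it takes over 43 s, if anything falls off the work surface, if the arm or the gripper's body presses on something with over 40 N, if the wrist force passes 120 N, or if a joint passes its speed limit or range.

### The arm

A 6-joint arm with a two-finger parallel gripper is mounted at the origin on the work surface. World frame = base frame: x ahead of the robot, y to its left, z up, the work surface at z = 0. Lengths are in m, angles in rad, forces in N, time in s.
With the tool pointing down it reaches from about 0.3 to 0.875 m from the base axis. Payload 4.2 kg.
Tool frame: the origin (TCP) lies on the centre line of the jaws, within the pads' length; the fingertips stand 8 mm ahead of it and the grasp point (between the pads) lies 11 mm behind it (env.finger_overhang is the distance from the TCP to the fingertips, in m); z points along the fingers, y is the direction in which the jaws open and shut (so a half turn about z gives the same grasp; the last joint's range is limited). The gripper opens to 85 mm and grips with 20 to 120 N. Pads are 22 mm wide; open, the fingers measure 114 mm over their backs; the gripper's body (76 mm by 85 mm) begins 54 mm behind the grasp point. The pads swing forward as they close: fully open they stand 13 mm farther back than shut.
Start: joints at [-1.358, 0.32, 1.565, -0, 1.257, -0.02], TCP at [0.133, -0.56, 0.239] pointing down, gripper open.
Joint ranges: [-3.11, 3.11], [-0.84, 2.01], [0.21, 2.61], [-1.34, 4.49], [0.05, 2.63], [-2.56, 2.56]. Speed limits (rad/s): [2.57, 2.57, 3.14, 3.14, 3.14, 3.14].

### API

Orientations are given as a unit quaternion [w, x, y, z].
In Python, from cell import env, fingers, imaging, ticket gives the robot as it stands. Calls block until the motion is done:
- env.move_ptp(position, orientation): joint-space move of the TCP to a pose.
- env.move_linear(position, attitude=None, velocity=0.15, force_limit=None): straight line of the TCP; attitude=None keeps the orientation; velocity is the mean speed in m/s. With force_limit (N) it stops when the force on the tool has changed by that much, and returns True; else False.
- env.movej(angles): joint-space move.
- fingers.move_gripper(opening, effort=None): finger opening in m; effort is the grip in N (None keeps the last); returns when the fingers have stopped.
- env.wait(seconds).
- env.inverse_kinematics(position, orientation): joint angles nearest the present ones, or None.
- imaging.capture(name): name is "side" or "top" or "wrist"; returns the picture (384x512x3 uint8, blue, green, red); there is no depth.
- imaging.camera_info(name): a dict with "fx", "fy", "cx", "cy" (pixels), "world_from_camera" (4x4, takes a point from camera to world coordinates); the wrist camera has in their place "mount" (4x4, takes a point from camera to tool coordinates, whose origin is the TCP and whose axes are the flange's). Camera axes: x right, y down, z forward; pixel columns grow to the right and rows downward; lengths in m; the calibration is good to about 2 mm. A picture is of the moment at which its call begins: read the wrist's pose just before it. camera_info takes no time and is no camera call.
A pose or a line that the arm cannot do raises env.PlanningError and nothing moves.
- ticket.finish_job(): hands the job in, once; it reports no verdict.
Readings, each from a call of its own:
- env.read_t(): time.
- env.read_qpos(): joint angles.
- env.read_joint_vel(): joint speeds.
- env.read_joint_torque(): joint torques, N m.
- env.read_tool_pos(): TCP position.
- env.read_orientation(): TCP orientation.
- env.read_wrist_force(): force on the tool from outside, world axes, zero at the start.
- env.read_ft_torque(): the same for the moment, N m.
- env.read_width(): finger opening in m.
Only numpy, scipy, OpenCV 4.12 (cv2) and the standard library are available. Lean on these libraries where they do the work, as an engineer would, in place of code of your own. Each camera call takes 0.05 s, during which the arm holds its last target.

## Working session

There is one attempt and no reset: what is moved stays moved. The work goes in short steps, each a Python script; the robot and the scene stay as the last script left them, time stands still between calls to the robot, and variables do not carry over. Pictures are saved under pics/ and viewed, and the job is handed in when it is done.

```bash
ls; mkdir -p pics; python3 - <<'E'
from cell import env, fingers, imaging, ticket
import cv2, numpy as np
for n in("top","side","wrist"):
    cv2.imwrite(f"pics/{n}0.png",imaging.capture(n)); 
    d=imaging.camera_info(n); print(n,{k:np.round(v,4).tolist() for k,v in d.items()})
print(env.read_t())
E
```

```text
pics
top {'fx': 377.2272, 'fy': 377.2272, 'cx': 252.404, 'cy': 185.1007, 'world_from_camera': [[-0.0065, -0.997, 0.0777, 0.5141], [-0.9999, 0.0071, 0.0073, -0.0384], [-0.0078, -0.0777, -0.9969, 1.0324], [0.0, 0.0, 0.0, 1.0]]}
side {'fx': 412.4474, 'fy': 412.4474, 'cx': 259.2486, 'cy': 193.0841, 'world_from_camera': [[-0.7241, -0.4394, 0.5317, 0.0431], [-0.6897, 0.4579, -0.5609, 0.5275], [0.0029, -0.7728, -0.6346, 0.7161], [0.0, 0.0, 0.0, 1.0]]}
wrist {'fx': 282.9996, 'fy': 282.9996, 'cx': 254.6054, 'cy': 193.7676, 'mount': [[0.0001, -0.9547, -0.2976, 0.0764], [1.0, 0.0001, 0.0002, 0.0003], [-0.0001, -0.2976, 0.9547, -0.1342], [0.0, 0.0, 0.0, 1.0]]}
0.15
```

View pics/top0.png

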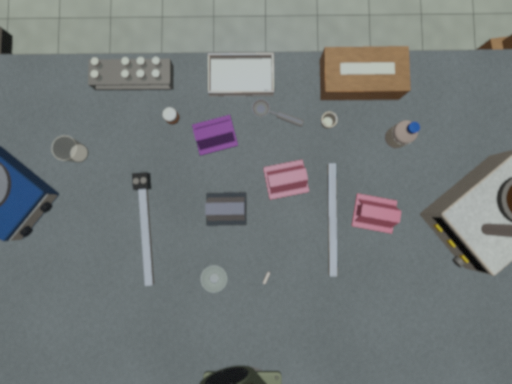

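View pics/side0.png

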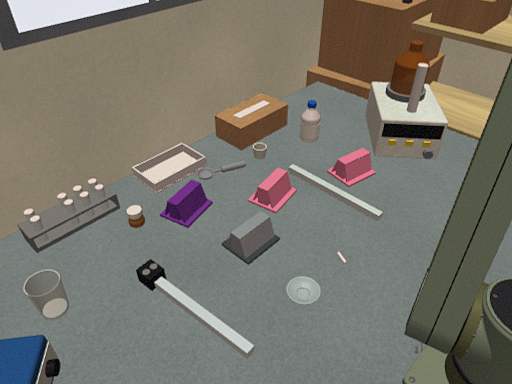

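View pics/wrist0.png

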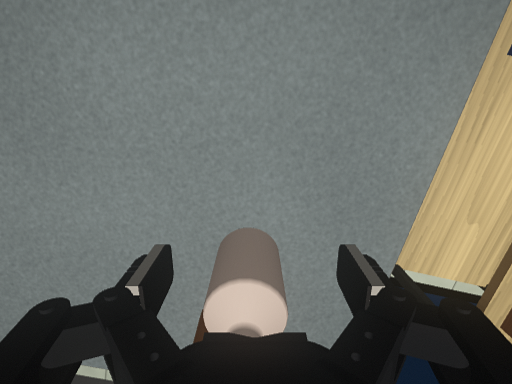

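The top view shows candidates for the holder at (145,230), with the black head at (141,181), and for the plain bar at (333,220). For the ridge, the steel-grey one is at (225,208). The pink ones at (287,179) and (377,213) and the purple one at (215,135) are not meant. I choose the headed bar and the grey ridge, and will check both in a close crop.

```bash
cat > h.py <<'E'
import cv2, numpy as np
from cell import env, fingers, imaging, ticket
def ray(name,uv,z):
    d=imaging.camera_info(name); T=np.array(d["world_from_camera"])
    v=T[:3,:3]@np.array([(uv[0]-d["cx"])/d["fx"],(uv[1]-d["cy"])/d["fy"],1.])
    return T[:3,3]+v*(z-T[2,3])/v[2]
E
python3 - <<'E'
from h import *
im=cv2.imread("pics/top0.png")
c=im[150:300,110:270]; cv2.imwrite("pics/crop1.png",cv2.resize(c,None,fx=4,fy=4,interpolation=cv2.INTER_CUBIC))
s=cv2.imread("pics/side0.png"); c=s[190:360,120:300]; cv2.imwrite("pics/crop2.png",cv2.resize(c,None,fx=3.5,fy=3.5,interpolation=cv2.INTER_CUBIC))
g=cv2.cvtColor(im,cv2.COLOR_BGR2GRAY)
for p in [(145,230),(225,208),(225,196),(225,222),(333,220),(141,181),(180,230)]: print(p,im[p[1],p[0]])
print(env.read_orientation(), env.read_tool_pos())
print(g[190:232,215]); print(g[208,198:252])
E
```

```text
(145, 230) [177 169 162]
(225, 208) [141 129 124]
(225, 196) [77 72 68]
(225, 222) [76 71 64]
(333, 220) [179 171 164]
(141, 181) [111 115 116]
(180, 230) [117 116 108]
[-6.44041193e-04  9.93232930e-01  1.16137537e-01 -6.39051192e-05] [ 0.13257797 -0.55916353  0.23870051]
[111 108  97  82  72  69  71  78  86  88  88  92 106 120 127 129 129 130
 128 129 128 129 128 126 113  96  85  82  82  81  76  71  69  69  74  83
  99 109 113 113 112 113]
[113 113 112 111 112 113 116 122 127 128 130 130 130 129 129 130 129 128
 129 129 130 129 130 130 129 129 129 129 129 128 128 128 128 129 128 129
 128 128 128 129 128 129 128 128 126 116  94  79  87 107 112 113 113 113]
```

View pics/crop1.png

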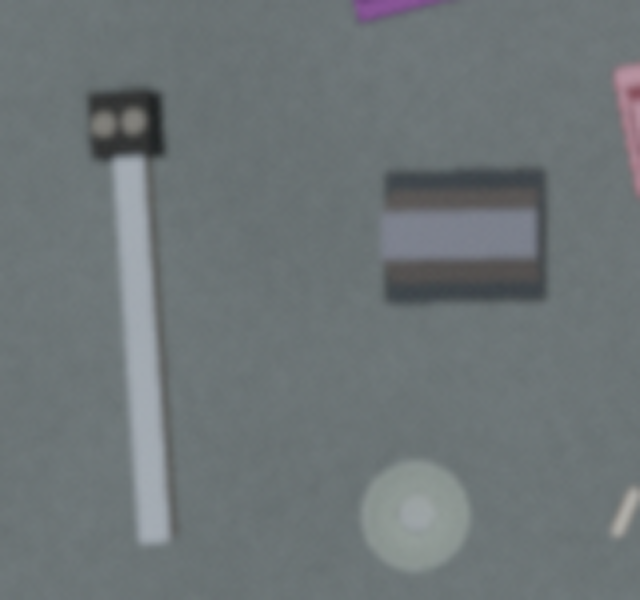

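View pics/crop2.png

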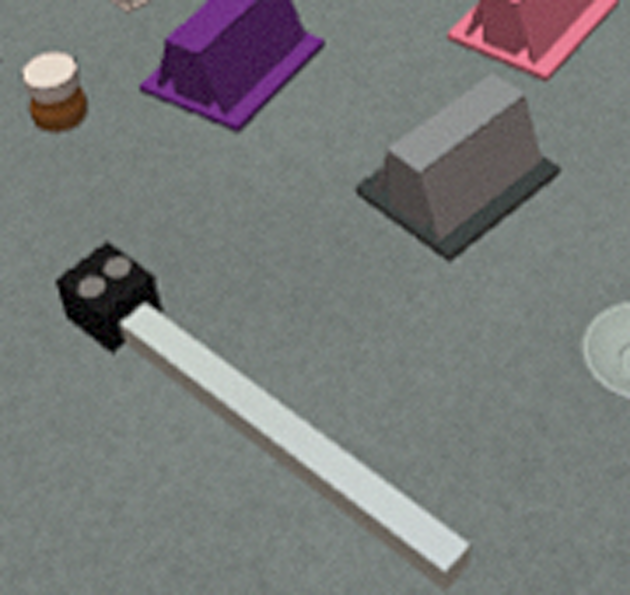

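The crops confirm both choices: black head with two pale dots at about (141,181), and the grey crest on a dark foot at about (225,208). A glass dish sits at (214,279), where the tail of the bar will hang, so I'll check its height as well.

```bash
python3 - <<'E'
from h import *
def comp(mask,seed):
    n,l,s,c=cv2.connectedComponentsWithStats(mask.astype(np.uint8)); return l==l[seed[1],seed[0]]
im=cv2.imread("pics/top0.png"); g=cv2.cvtColor(im,cv2.COLOR_BGR2GRAY)
def rect(m):
    ys,xs=np.nonzero(m); return cv2.minAreaRect(np.c_[xs,ys].astype(np.float32))
def endpoints(m):
    (cx,cy),(w,h),a=rect(m); p=cv2.boxPoints(((cx,cy),(w+1,h+1),a)); return p
for nm,sd,z in(("bar",(145,230),.02),("spare",(333,220),.02)):
    p=endpoints(comp(g>142,sd)); w=np.array([ray("top",q,z) for q in p]); print(nm,w.round(4)[:,:2].tolist(), [round(float(np.linalg.norm(w[i]-w[i-1])),4) for i in range(4)], w.mean(0).round(4))
m=comp((g>105)&(g<160),(225,208)); print(m.sum())
m2=(g>104)&(np.indices(g.shape)[0]>196)&(np.indices(g.shape)[0]<218)&(np.indices(g.shape)[1]>204)&(np.indices(g.shape)[1]<246)
p=endpoints(comp(m2,(225,208))); w=np.array([ray("top",q,.06) for q in p]); print("crest",p.tolist(),w.round(4)[:,:2].tolist(),[round(float(np.linalg.norm(w[i]-w[i-1])),4) for i in range(4)], w.mean(0).round(4))
# foot dark
foot=g<100; foot=foot&(np.indices(g.shape)[0]>185)&(np.indices(g.shape)[0]<235)&(np.indices(g.shape)[1]>195)&(np.indices(g.shape)[1]<255)
p=endpoints(foot); w=np.array([ray("top",q,.003) for q in p]); print("foot",p.round(1).tolist(),w.mean(0).round(4),[round(float(np.linalg.norm(w[i]-w[i-1])),4) for i in range(4)])
# head
hd=(g<70)&(np.indices(g.shape)[1]<165)&(np.indices(g.shape)[1]>120)&(np.indices(g.shape)[0]>165)&(np.indices(g.shape)[0]<200)
p=endpoints(hd); print("head",[ray("top",q,.036).round(4).tolist() for q in p])
# side view: crest and bar
s=cv2.imread("pics/side0.png")
for nm,q,z in(("bar tail top R",(469/3.5+120-.3,548/3.5+190),.02),("bar tail top L",(445/3.5+120,572/3.5+190),.02),("crest A",(388/3.5+120,152/3.5+190),.06),("crest B",(423/3.5+120,170/3.5+190),.06),("crest C",(526/3.5+120,96/3.5+190),.06),("crest D",(492/3.5+120,76/3.5+190),.06)): print(nm,ray("side",q,z).round(4))
for z in(0,.02,.04): print("dish", z, "top c",ray("top",(213.5,279),z).round(3),"side rim L,R,c",[ray("side",q,z).round(3).tolist() for q in((286,290),(320,290),(303,290))])
E
```

```text
bar [[0.583, 0.2795], [0.5844, 0.2566], [0.3291, 0.2353], [0.3277, 0.2578]] [0.2562, 0.023, 0.2561, 0.0225] [0.4561 0.2573 0.02  ]
spare [[0.6527, -0.2369], [0.6526, -0.2584], [0.3496, -0.2512], [0.3497, -0.2302]] [0.3031, 0.0216, 0.3031, 0.0211] [ 0.5012 -0.2442  0.02  ]
173999
crest [[204.5, 199.5], [243.5, 199.5], [243.5, 217.5], [204.5, 217.5]] [[0.5535, 0.0926], [0.5528, -0.0081], [0.5065, -0.0079], [0.5072, 0.0924]] [0.0463, 0.1007, 0.0462, 0.1003] [0.53   0.0423 0.06  ]
foot [[205.5, 190.5], [246.5, 190.5], [246.5, 226.5], [205.5, 226.5]] [0.531  0.0415 0.003 ] [0.098, 0.1122, 0.0979, 0.1114]
head [[0.6261, 0.2906, 0.036], [0.6295, 0.2421, 0.036], [0.585, 0.238, 0.036], [0.5816, 0.2864, 0.036]]
bar tail top R [0.3283 0.2398 0.02  ]
bar tail top L [0.3275 0.2576 0.02  ]
crest A [0.5405 0.0947 0.06  ]
crest B [0.5129 0.0905 0.06  ]
crest C [ 0.5123 -0.0053  0.06  ]
crest D [ 0.5424 -0.004   0.06  ]
dish 0 top c [0.341 0.076 0.   ] side rim L,R,c [[0.378, 0.09, 0.0], [0.326, 0.04, 0.0], [0.352, 0.065, 0.0]]
dish 0.02 top c [0.345 0.073 0.02 ] side rim L,R,c [[0.369, 0.103, 0.02], [0.318, 0.054, 0.02], [0.343, 0.078, 0.02]]
dish 0.04 top c [0.348 0.071 0.04 ] side rim L,R,c [[0.359, 0.115, 0.04], [0.31, 0.068, 0.04], [0.334, 0.091, 0.04]]
```

```bash
cat >> h.py <<'E'
def q_yaw(y): # tool down, tool x at yaw y
    return np.array([0,np.cos(y/2),np.sin(y/2),0.])
u=np.array([.9965,.0831]); B=np.array([.3283,.2475])+.21*u; YB=np.arctan2(u[1],u[0])
def wproj(P,pos,quat,d):
    from scipy.spatial.transform import Rotation as R
    T=np.eye(4); T[:3,:3]=R.from_quat(np.r_[quat[1:],quat[0]]).as_matrix(); T[:3,3]=pos
    p=np.linalg.inv(T@np.array(d["mount"]))@np.r_[P,1]; return p[0]/p[2]*d["fx"]+d["cx"],p[1]/p[2]*d["fy"]+d["cy"]
E
python3 - <<'E'
from h import *
q=q_yaw(YB+np.pi)
print(B,env.inverse_kinematics([*B,.18],q),env.inverse_kinematics([*B,.014],q))
env.move_ptp([*B,.18],q); fingers.move_gripper(.06,60)
pos,qt=env.read_tool_pos(),env.read_orientation(); im=imaging.capture("wrist"); d=imaging.camera_info("wrist")
for P in([*B,.02],[*(B+.046*u),.02],[*(B+.09*u),.036],[*(B-.1*u),.02]):
    uv=wproj(np.array(P),pos,qt,d); print(np.round(uv,1)); cv2.drawMarker(im,tuple(int(round(x)) for x in uv),(0,0,255),0,10)
cv2.imwrite("pics/w1.png",im); print(pos,env.read_qpos(),env.read_t(),env.read_width())
E
```

```text
[0.537565 0.264951] [ 4.38739521e-01  3.98996248e-01  1.59793435e+00 -4.44089210e-16
  1.14466206e+00 -1.21525617e+00] [ 4.38739521e-01  5.75303810e-01  1.78036235e+00 -4.44089210e-16
  7.85926497e-01 -1.21525617e+00]
[255.  179.3]
[255.  219.1]
[255.  261.3]
[255.  79.]
[0.53764657 0.26482876 0.18002888] [ 4.38583266e-01  3.99002805e-01  1.59793015e+00  2.74744335e-05
  1.14467814e+00 -1.21526359e+00] 3.7917 0.05975023407499618
```

View pics/w1.png

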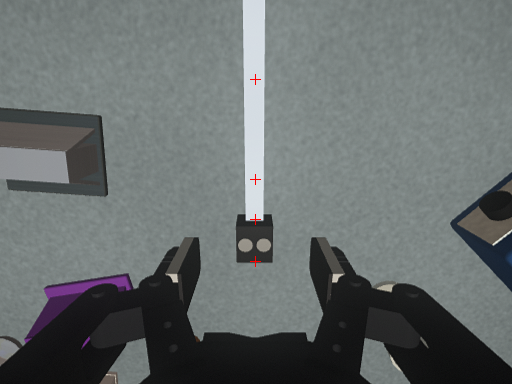

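The wrist view shows the bar on column 254. The head starts at row ~219 and ends at ~261, and the predicted crosses fall on it to within 2 px. Now I'll grasp and lift.

```bash
python3 - <<'E'
from h import *
hit=env.move_linear([*B,.014],velocity=.1,force_limit=15); print("hit",hit,env.read_tool_pos())
fingers.move_gripper(0.0,60); print("w",env.read_width())
f0=env.read_wrist_force(); env.move_linear([*B,.12],velocity=.12); 
print(f0,env.read_wrist_force(),env.read_ft_torque(),env.read_width(),env.read_t())
cv2.imwrite("pics/w2.png",imaging.capture("wrist")); cv2.imwrite("pics/s2.png",imaging.capture("side"))
E
```

```text
hit False [0.53794013 0.26512279 0.01458649]
w 0.01835857445901902
[-0.51351527 -0.18372627  3.72962755] [-0.47426533  0.92150225 -2.51226115] [ 0.00862785 -0.01933619  0.0144621 ] 0.018102522380018783 7.0833
```

View pics/w2.png

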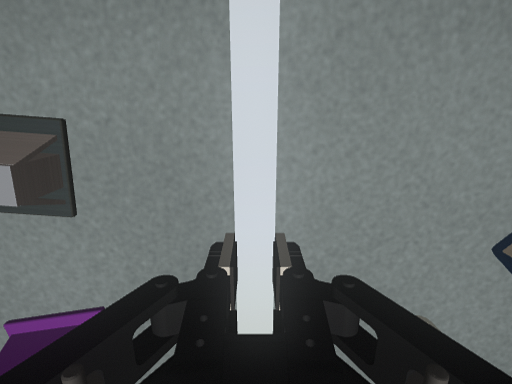

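View pics/s2.png

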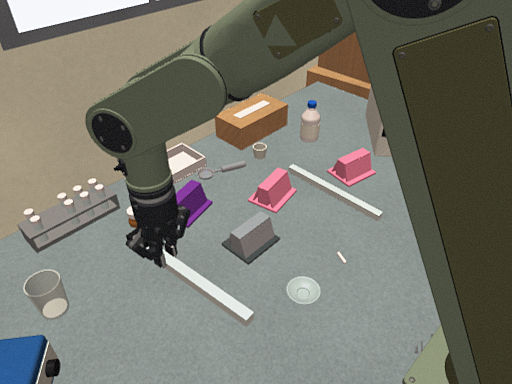

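The holder is gripped (width 18 mm, ~3 N load) and the bar looks level and in line with the jaws. Next I'll check the crest estimate against w1 and carry the holder over.

```bash
cat >> h.py <<'E'
C=np.array([.529,.043])
E
python3 - <<'E'
from h import *
im=cv2.imread("pics/w1.png"); d=imaging.camera_info("wrist")
p0=[0.53764657,0.26482876,0.18002888]; q0=q_yaw(YB+np.pi)
for P in([C[0]-.015,C[1]+.05,.06],[C[0]+.015,C[1]+.05,.06],[C[0]-.045,C[1]+.055,.006],[C[0]+.045,C[1]+.055,.006]):
    uv=wproj(np.array(P),p0,q0,d); print(np.round(uv,1)); cv2.drawMarker(im,tuple(int(round(x)) for x in uv),(0,0,255),0,10)
cv2.imwrite("pics/w1b.png",cv2.resize(im[80:220,:140],None,fx=4,fy=4))
q=q_yaw(np.pi)
env.move_linear([*B,.15],velocity=.15)
env.move_ptp([*C,.15],q)
print(env.read_tool_pos(),env.read_width(),env.read_t())
cv2.imwrite("pics/w3.png",imaging.capture("wrist")); cv2.imwrite("pics/s3.png",imaging.capture("side"))
E
```

```text
[ 66.3 149.6]
[ 70.  181.9]
[100.6 113.8]
[106.8 195.3]
[0.52918963 0.04378268 0.14971376] 0.01837754990892154 8.425
```

View pics/w1b.png

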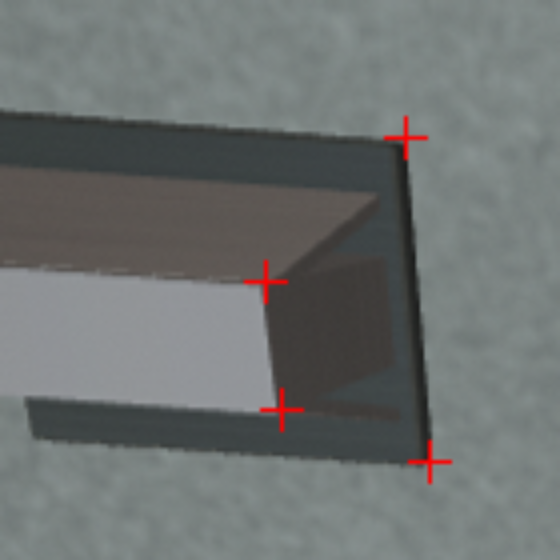

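View pics/w3.png

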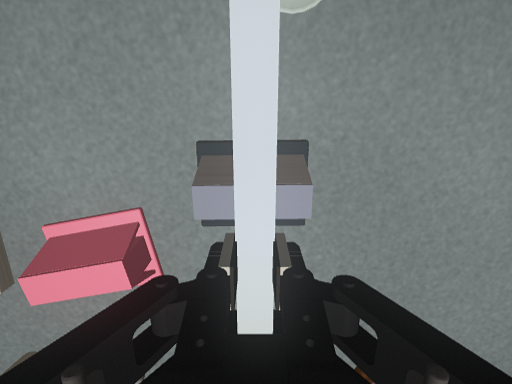

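View pics/s3.png

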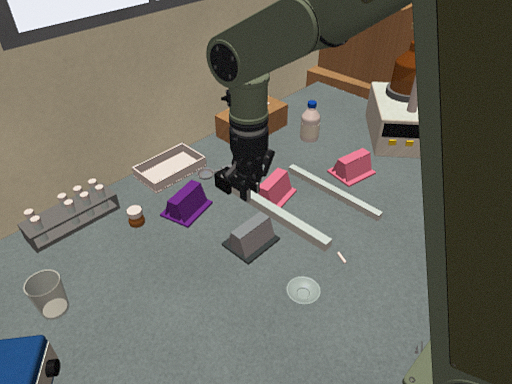

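The projected crest and foot corners match w1 to within 2 px. In w3 the crest (columns 193–312, rows 185–219) is square to and centred on the bar (column 255). Now I'll lower, sense contact, and release.

```bash
python3 - <<'E'
from h import *
env.move_linear([*C,.083],velocity=.1); env.wait(.2)
hit=env.move_linear([*C,.071],velocity=.015,force_limit=4); p=env.read_tool_pos()
print("hit",hit,p,env.read_wrist_force(),env.read_ft_torque(),env.read_t())
cv2.imwrite("pics/w4.png",imaging.capture("wrist")); cv2.imwrite("pics/s4.png",imaging.capture("side"))
E
```

```text
hit True [0.52890252 0.04297569 0.07448244] [-0.07225555  0.04601142  3.71227378] [-0.02530966  0.029468   -0.01049239] 10.125
```

View pics/w4.png

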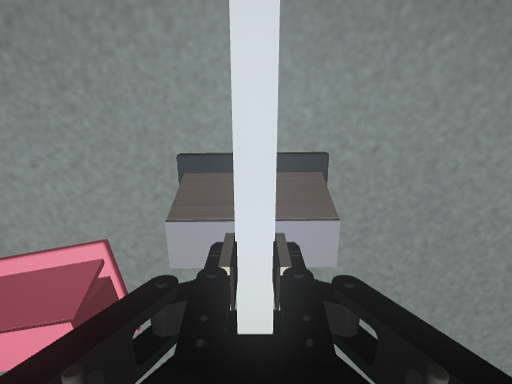

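View pics/s4.png

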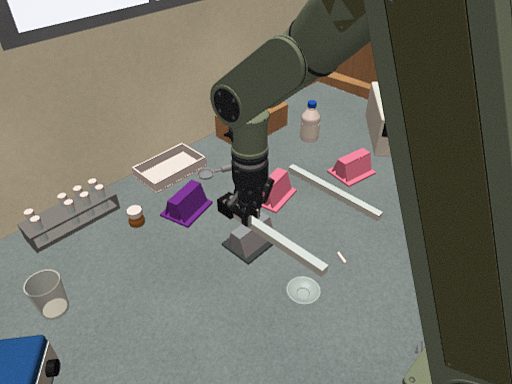

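Contact came at TCP z = 0.0745, as predicted for a 60 mm crest, with almost no moment. The bar lies across the crest at column 255, clear of the dish. Releasing.

```bash
python3 - <<'E'
from h import *
fingers.move_gripper(.024); env.wait(.3); fingers.move_gripper(.05); print(env.read_width(),env.read_wrist_force())
p=env.read_tool_pos()
env.move_linear([p[0],p[1],.2],velocity=.1)
env.move_ptp([.4,-.35,.3],q_yaw(np.pi/2))
env.wait(.5); print(env.read_t())
cv2.imwrite("pics/t5.png",imaging.capture("top")); cv2.imwrite("pics/s5.png",imaging.capture("side"))
a=cv2.imread("pics/t5.png")[140:320,160:360]; cv2.imwrite("pics/t5c.png",cv2.resize(a,None,fx=3,fy=3,interpolation=cv2.INTER_CUBIC))
a=cv2.imread("pics/s5.png")[150:320,180:390]; cv2.imwrite("pics/s5c.png",cv2.resize(a,None,fx=3,fy=3,interpolation=cv2.INTER_CUBIC))
E
```

```text
0.0501208268440597 [-0.22007815  0.58932765  0.57989633]
14.6083
```

View pics/t5c.png

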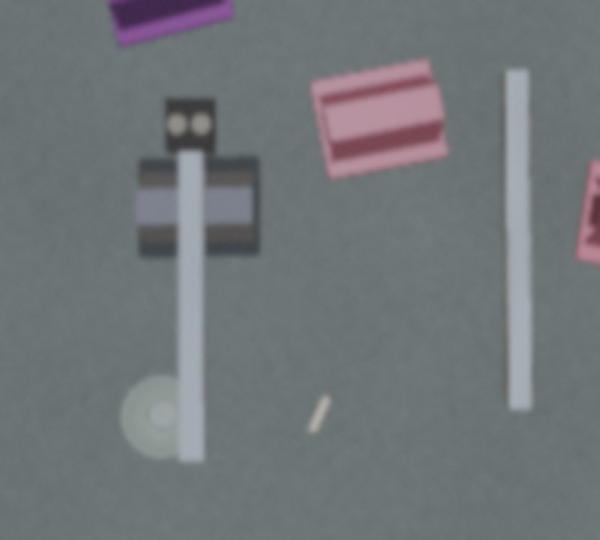

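View pics/s5c.png

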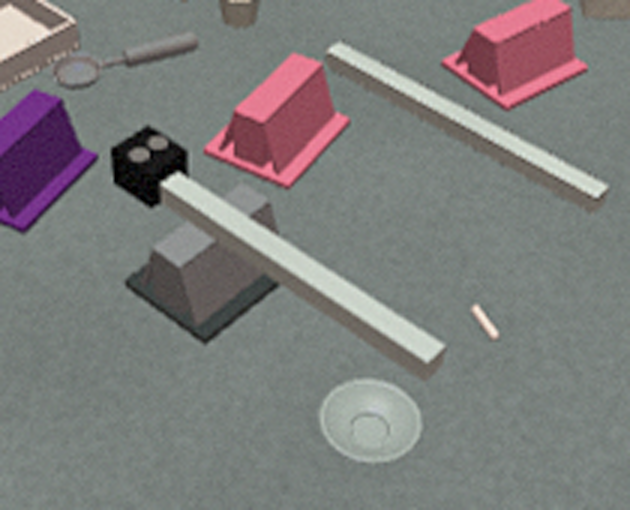

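The holder lies across the grey crest, bar at crop column 190, head at (190,125). It looks level and the plain bar is unmoved. I'll check tail height and stillness with numbers before handing in.

```bash
python3 - <<'E'
from h import *
env.wait(.5); t2=imaging.capture("top"); t1=cv2.imread("pics/t5.png"); t0=cv2.imread("pics/top0.png")
print("change t5->now",cv2.absdiff(t1,t2)[120:320,180:260].max()); 
print("spare change",cv2.absdiff(t0,t2)[155:285,320:346].max())
def tri(a,b):
    Ps=[]
    for n in("top","side"):
        d=imaging.camera_info(n);K=np.array([[d["fx"],0,d["cx"]],[0,d["fy"],d["cy"]],[0,0,1]]);Ps.append(K@np.linalg.inv(np.array(d["world_from_camera"]))[:3])
    X=cv2.triangulatePoints(*Ps,np.array(a,float).reshape(2,1),np.array(b,float).reshape(2,1)); return (X[:3]/X[3]).ravel().round(4)
# tail corners of top face (right, left in image) and bar/head junction
print("tailR",tri((160+203.5/3,140+461/3),(180+443/3,150+346/3)),"tailL",tri((160+178/3,140+461/3),(180+426/3,150+364/3)))
g=cv2.cvtColor(t2,cv2.COLOR_BGR2GRAY); n,l,s,c=cv2.connectedComponentsWithStats((g>142).astype(np.uint8))
k=l[270,223]; ys,xs=np.nonzero(l==k); r=cv2.minAreaRect(np.c_[xs,ys].astype(np.float32)); p=cv2.boxPoints((r[0],(r[1][0]+1,r[1][1]+1),r[2]))
w=np.array([ray("top",q,.08) for q in p]); print(w.round(4).tolist())
print(env.read_t())
E
```

```text
change t5->now 5
spare change 4
tailR [0.3198 0.0325 0.0774] tailL [0.3192 0.0532 0.0772]
[[0.5755, 0.1001, 0.08], [0.5751, 0.0317, 0.08], [0.3193, 0.032, 0.08], [0.3196, 0.099, 0.08]]
15.2583
```

```bash
python3 - <<'E'
from h import *
ticket.finish_job(); print(env.read_t())
E
```

```text
the job is handed in; nothing more can be done
the job is handed in; nothing more can be done
```

I gripped the electrode holder at its balance point, laid it flat across the middle of the grey steel ridge with the head pointing away from the robot, let go and handed the job in. The last clock reading, just before handing in, was 15.3 s.

**Last checks:**
- **Balance:** the middle of the holder is about 60 mm from the crest centre, so the balance point sits within a few mm of the centre line. The bar is square to within about 1°.
- **Level:** the tail's top face measured 77 mm high against 80 mm expected. That is under 1° of tilt and within what my pixel readings can resolve.
- **Still:** the top-view pictures taken more than half a second apart showed no change, and the plain bar has not moved.
- **Clear:** the arm is parked well away and touches nothing. The glass dish stands partly under the tail of the bar. Its rim is only about 15 mm high, and the side view shows a clear gap.

One reading was off: in the final mask the bar merged with the dish, so I used only its lengthwise values and took its position along the crest from the triangulated tail corners. The bar lies within about 1 mm of the crest middle in that direction.

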